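# Clamp the deep-well plate on the plate shaker

## Robot

A 6-joint arm with a two-finger parallel gripper is mounted at the origin on the work surface. World frame = base frame: x ahead of the robot, y to its left, z up, the work surface at z = 0. Lengths are in m, angles in degrees, forces in N, time in s.
With the tool pointing down it reaches from about 0.375 to 0.925 m from the base axis. Payload 5.7 kg.
Tool frame: the origin (TCP) lies at the very end of the fingers, on their centre line; the grasp point (between the pads) lies 19 mm behind it; z points along the fingers, y is the line along which they close (so a half turn about z gives the same grasp; the last joint's range is limited). The gripper opens to 85 mm and grips with 20 to 120 N. Pads are 22 mm wide; open, the fingers measure 114 mm over their backs; the gripper's body (76 mm by 85 mm) begins 54 mm behind the grasp point. The pads swing forward as they close: fully open they stand 13 mm farther back than shut.
Start: joints at [-72.141, 20.558, 86.54, -0, 72.909, -6.595], TCP at [0.248, -0.546, 0.231] pointing down, gripper open.
Joint ranges: [-170.27, 170.27], [-57.76, 135], [12.27, 136.19], [-55.21, 235.2], [11.17, 155.16], [-170.74, 170.74]. Speed limits (degrees/s): [136.94, 136.94, 180, 180, 180, 180].

## Interface

Orientations are given as a 3x3 rotation matrix whose columns are the frame's x, y, z axes.
In Python, from station import * gives the robot as it stands.
- The arm moves only by the tool arm_command, never from a script. Its argument "increments" is a list of rows, each a list of 3 entries, a list of its own where there are three numbers: the closure, from -1 (fully open) to 1 (shut), then the shift along the world's x, y, z in units of 25 mm (1.0 is 25 mm), then the turn about the world's z in units of 6 degrees (1.0 is 6 degrees). A call has 1 to 5 rows; each row shifts and turns the commanded pose from where the row before left it; what a row does not reach is not made up. A row lasts 1/10 s, in which the tool goes at most 50 mm and 8.59 degrees, less where a joint would pass 70% of its speed; a pose out of reach is approached as far as the arm can. A call is refused whole if a number of a shift passes 1 or a number of a turn 1, either way. A call with a gripper value outside its range is refused whole. The fingers move at their own pace and stop on an object; "squeeze" is the grip in N (left out, the last holds). Time passes only in rows, so rows that do not move let the fingers close. It gives the time, the measured TCP pose, the force, the opening and the grip force at its end, in the units of the state.
- observe(): the state, without advancing time (a new reading comes with each control period).
- camera(name): name is "side" or "top" or "wrist"; returns a dict with "image" (384x512x3 uint8, red, green, blue), "z_map" (384x512 float32, m along the optical axis (not along the pixel's ray), 0 where there is no reading), "fx", "fy", "cx", "cy" (pixels), "xyz" and "attitude" of the camera in the world; the wrist camera has in their place "T_tool_cam" (4x4, takes a point from camera to tool coordinates, whose origin is the TCP and whose axes are the flange's). Camera axes: x right, y down, z forward; pixel columns grow to the right and rows downward; lengths in m; the calibration is good to about 2 mm. The wrist camera is an equidistant fisheye: a pixel r from the principal point sees the ray r / f radians off the axis. A picture is of the moment at which its call begins: read the wrist's pose just before it.
- finish_job(): hands the job in; it is judged then, once.
The state is a dict: "time": time; "joint_pos": joint angles; "qd": joint speeds; "effort": joint torques, N m; "tool_pos": TCP position; "ee_rot": TCP orientation; "ft_force": force on the tool from outside, world axes, zero at the start; "moment": the same for the moment, N m; "opening": finger opening in m; "grasp_force": force on a finger pad.
Only numpy, scipy, OpenCV 4.12 (cv2) and the standard library are available. Lean on these libraries where they do the work, as an engineer would, in place of code of your own. Each camera call takes 0.05 s, during which the arm holds its last target. There are 200 camera calls.

## Task

Make the plate shaker ready to run: with the outside of a finger swing the clamp strap over the covered deep-well plate until it is fully home on its stud, then push the cam lever all the way down so that the plate is clamped. Nothing is to be picked up: leave the plate in its nest and the things beside the shaker where they stand.

Things in the scene. Friction and masses are not known exactly. Their poses are not given: they have to be found in the camera images.
- shaker: the bench plate shaker, fixed on the table: white housing 230 x 230 mm, 65 mm high, with an aluminium platform 200 (x) x 170 (y) mm whose top is 78 mm above the table. Origin: centre of its underside on the table. Its x axis points to its back, its front panel faces -x, y to its left, z up. All directions below are in this frame (it may stand turned by up to about 35 degrees).
- strap_pivot (a point): axis of the vertical shoulder screw on which the clamp strap swings, at half the strap's thickness: 62 mm to the +y side of the shaker's centre, 136 mm above the table. The screw's head, 18 mm across, stands 7 mm above the strap.
- strap (a joint): swing of the clamp strap about strap_pivot, rad: 0 = fully home, the strap lying across the middle of the plate along -y with its slot on the stud; it grows as the strap swings off to the front (at 1.57 it points along -x), to a stop at 2.1. It starts open, between 1.2 and 1.9. A light friction hinge (about 0.06 N m): it stays where it is left, and 0 is a hard stop.
- strap_bar: the clamp strap: a flat aluminium bar 26 mm wide and 12 mm thick, reaching 140 mm from its pivot axis, with an open slot (10 mm) for the stud in its leading (+x when home) edge, 124 mm from the pivot. Origin: on the pivot axis at the strap's underside; its -y axis points along the strap to its free end. A lift spring carries it with its underside 1.8 mm above the plate's cover (its top 142 mm above the table) until the cam lever presses it down by 1.8 mm onto the cover.
- strap_end (a point): middle of the strap's free end face, half-way up its thickness, 140 mm from the pivot axis.
- cam_pin (a point): pin of the cam lever, in the eye of the stud: 62 mm to the -y side of the shaker's centre, 154 mm above the table. The pin runs along y.
- cam_lever (a joint): angle of the cam lever, rad: at 0 it leans 20 degrees to the back (+x) of upright, at 0.35 it is upright, at 1.92 it is fully down, level and pointing to the front (-x); hard stop there. It starts between 0 and 0.3. It stays where it is left. Pushing it down at its end takes about 2 to 6 N, most in the second half of the stroke as the eccentric squeezes the strap; it is just past centre when fully down and stays. If it is turned down early the cam bars the strap's way.
- lever_end (a point): a point on the back face of the cam lever (the face that is pushed to lower it, uppermost when the lever is down), 10 mm from the lever's end and 87 mm from the pin. The handle is a flat black bar 20 mm wide (y) and 10 mm thick, from 28 to 97 mm from the pin; this face lies 7 mm behind the pin's axis.
- plate: the deep-well plate in its nest on the platform, loose: 127.8 mm (x) x 85.5 mm (y), with a flat steel cover on it, 50 mm high in all; the cover's top is 128 mm above the table. Origin: centre of its underside. Corner lips 10 mm high hold it with 1.5 mm of play.
- slide_box: bystander: flat plastic slide box 98 x 83 x 36 mm, loose on the table to the left (+y) of the shaker. Origin: centre of its underside.
- vial: bystander: capped sample vial 28 mm across, 90 mm high, standing loose on the table on the right (-y) of the shaker. Origin: centre of its underside.
- reagent: bystander: amber reagent bottle 64 mm across, 125 mm high, standing loose behind (+x) the shaker to the right. Origin: centre of its underside.
- beaker: bystander: small glass beaker 54 mm across, 60 mm high, standing loose behind (+x) the shaker to the left. Origin: centre of its underside.

How it is judged (in metres and radians):
On the way, in this order (a step that is already met when the one before it is completed fails the run):
1. the strap is fully home on its stud (within 0.06 rad) while the cam lever is still up (value of joint strap below 0.06 rad and value of joint cam_lever below 0.7 rad), for 0.2 s.
2. the cam lever is fully down (within 0.12 rad) with the strap home (value of joint cam_lever above 1.8 rad and value of joint strap below 0.06 rad), for 0.2 s.
At the end, for the whole second after the job is handed in: The strap is home on its stud (joint under 0.06 rad), the cam lever is fully down (over 1.8 rad), the strap presses on the plate's cover with more than 20 N, and the plate rests in its nest within 6 mm of where it started (all of step 2 and contact force between strap_bar and plate above 20 N and distance of plate from where it was at the start of the episode below 0.006 m and linear speed of plate below 0.02 m/s); the robot touches nothing.
It fails at once if the cam lever is pushed down before the strap is home (value of joint cam_lever above 0.8 rad and value of joint strap above 0.12 rad).
It fails at once if the plate is lifted or shoved out of its nest (distance of plate from where it was at the start of the episode above 0.008 m).
It fails at once if a bystander is shifted by more than 20 mm, picked up or knocked over (distance of any of slide_box, vial, reagent, beaker from where it was at the start of the episode above 0.02 m or angle between any of vial, reagent, beaker's own z axis and vertical above 0.5 rad).
It also fails if it takes over 54 s, if anything falls off the work surface, if the arm or the gripper's body presses on something with over 40 N, if the wrist force passes 120 N, or if a joint passes its speed limit or range.

## Working session

There is one attempt and no reset: what is moved stays moved. The work goes in short steps, Python scripts to look and compute and a tool call to move; the robot and the scene stay as the last step left them, time stands still between calls to the robot, and variables do not carry over. Pictures are saved under pics/ and viewed, at most 10 in all, crops included, and the job is handed in when it is done.

Besides the shell and the picture viewer there is one more tool, called as name(argument=value, ...), one argument or row to a line, values as JSON. arm_command: Moves the arm, as the interface text tells. Its arguments: {"type":"object","properties":{"increments":{"type":"array","items":{"type":"array"}},"squeeze":{"type":"number"}},"required":["increments"]}

```bash
mkdir -p pics; ls; cat > h.py <<'E'
from station import *
import numpy as np, cv2
def cloud(name):
    c=camera(name); z=c["z_map"]; v,u=np.mgrid[0:z.shape[0],0:z.shape[1]]
    P=np.stack([(u-c["cx"])/c["fx"]*z,(v-c["cy"])/c["fy"]*z,z],-1)
    P=P@np.array(c["attitude"]).T+np.array(c["xyz"]); P[z==0]=np.nan
    return c,P
E
python3 - <<'E'
from h import *
for n in("top","side"):
    c,P=cloud(n); cv2.imwrite(f"pics/{n}0.png",c["image"][:,:,::-1]); np.save(f"{n}0.npy",P); print(n,c["xyz"],c["attitude"])
print(observe())
E
```

```text
pics
top [0.50790335 0.0803023  0.7841451 ] [[-6.56359878e-02 -9.76088256e-01  2.07228457e-01]
 [-9.97843540e-01  6.42947909e-02 -1.32079161e-02]
 [-4.31618548e-04 -2.07648492e-01 -9.78203413e-01]]
side [0.45650924 0.68612759 0.89193971] [[-0.96780088 -0.1803827   0.17556636]
 [-0.25134642  0.73034814 -0.63515082]
 [-0.01365434 -0.6588275  -0.75217012]]
{'time': 0.1, 'joint_pos': array([-7.21417294e+01,  2.05933370e+01,  8.65936275e+01, -3.47046217e-04,
        7.29079231e+01, -6.59370232e+00]), 'qd': array([ 0.06981332, -0.09140141, -0.06445823, -0.02033374,  0.04280648,
       -0.08942147]), 'effort': array([-1.62478816e-03, -5.28656316e+01, -2.79351532e+01, -3.29114664e-04,
        5.06037279e-03,  2.96962003e-05]), 'tool_pos': array([ 0.24816885, -0.54559396,  0.23053695]), 'ee_rot': array([[ 9.10307868e-01,  4.13931542e-01, -5.13375907e-04],
       [ 4.13931819e-01, -9.10306525e-01,  1.57453003e-03],
       [ 1.84418206e-04, -1.64580970e-03, -9.99998629e-01]]), 'ft_force': array([-0.64541635,  0.71049197,  0.8435189 ]), 'moment': array([-0.01590533, -0.04651636, -0.05471745]), 'grasp_force': 0.0, 'opening': 0.08553153847491467}
```

View pics/top0.png

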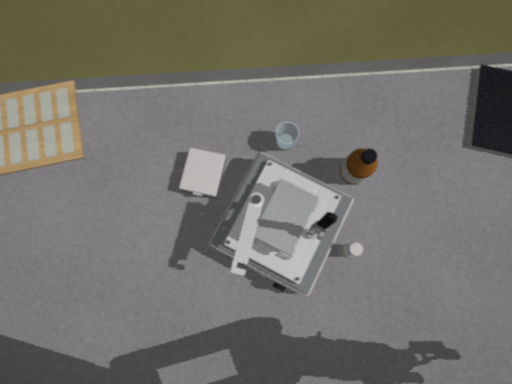

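View pics/side0.png

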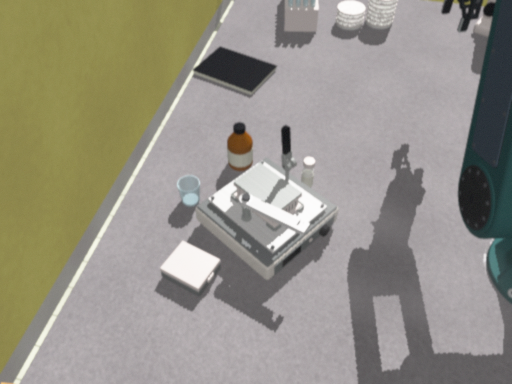

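Top view: pivot screw at (257,199), strap end at (239,271), lever at about (327,220), stud at about (312,232). The vial is at (355,250), reagent at (362,163), beaker at (287,135) and slide box at (203,172). The side view agrees: strap open to the front, lever up.

```bash
python3 - <<'E'
from h import *
P=np.load("top0.npy")
for n,(u,v) in dict(pivot=(257,199),send=(239,270),lever=(329,218),stud=(311,233),vial=(356,249),reag=(368,156),strapmid=(247,238),cover=(285,210)).items():
    print(n,P[v,u].round(3))
sub=P[145:300,205:360].reshape(-1,3)
for lo,hi in((.055,.072),(.072,.085),(.12,.131)):
    m=(sub[:,2]>lo)&(sub[:,2]<hi); q=sub[m][:,:2].astype(np.float32)
    # exclude bystanders: keep largest blob
    if lo<.1: q=q[np.linalg.norm(q-np.median(q,0),axis=1)<.17]
    print(lo,m.sum(),cv2.minAreaRect(q*1000))
m=(sub[:,2]>.138)&(sub[:,2]<.146); q=sub[m]; print(m.sum(),cv2.minAreaRect((q[:,:2]*1000).astype(np.float32)))
m=(sub[:,2]>.16);q=sub[m];print("lever",m.sum(),q[np.argsort(q[:,2])][::max(1,len(q)//12)].round(3))
S=np.load("side0.npy")
for lo,hi in((.055,.072),(.072,.085),(.12,.131),(.138,.146)):
    sub=S[150:280,190:345].reshape(-1,3); m=(sub[:,2]>lo)&(sub[:,2]<hi); print("side",lo,m.sum(),cv2.minAreaRect((sub[m][:,:2]*1000).astype(np.float32)))
E
```

```text
pivot [0.629 0.063 0.149]
send [0.504 0.104 0.143]
lever [ 0.574 -0.043  0.248]
stud [ 0.559 -0.028  0.162]
vial [ 0.528 -0.125  0.09 ]
reag [ 0.706 -0.162  0.125]
strapmid [0.56  0.086 0.141]
cover [0.609 0.011 0.127]
0.055 3723 ((582.3385009765625, -4.141998291015625), (274.74395751953125, 239.1089630126953), 58.707435607910156)
0.072 4064 ((580.2019653320312, -16.536972045898438), (238.9287567138672, 199.4737091064453), 58.62955856323242)
0.12 2763 ((563.556640625, 19.76349639892578), (104.54944610595703, 190.9666290283203), 59.29144287109375)
1055 ((553.2017211914062, 66.96356201171875), (125.80807495117188, 146.3428955078125), 49.4248161315918)
lever 365 [[ 0.558 -0.028  0.16 ]
 [ 0.567 -0.027  0.163]
 [ 0.558 -0.042  0.165]
 [ 0.571 -0.031  0.172]
 [ 0.574 -0.033  0.183]
 [ 0.568 -0.041  0.193]
 [ 0.569 -0.042  0.206]
 [ 0.568 -0.046  0.217]
 [ 0.573 -0.039  0.229]
 [ 0.57  -0.047  0.24 ]
 [ 0.582 -0.04   0.247]
 [ 0.573 -0.046  0.249]
 [ 0.576 -0.046  0.251]]
side 0.055 2920 ((619.8637084960938, -26.892471313476562), (277.65093994140625, 313.0641174316406), 58.72980499267578)
side 0.072 2591 ((595.885986328125, -1.856781005859375), (263.87548828125, 249.24195861816406), 82.99287414550781)
side 0.12 1685 ((574.0921020507812, 26.944664001464844), (134.30862426757812, 193.59814453125), 71.79388427734375)
side 0.138 772 ((551.5848388671875, 64.89915466308594), (128.64199829101562, 148.33599853515625), 50.94152069091797)
```

```bash
python3 - <<'E'
from h import *
for f,win in(("top0",(145,300,205,360)),("side0",(150,280,190,345))):
    P=np.load(f+".npy"); s=P[win[0]:win[1],win[2]:win[3]].reshape(-1,3)
    yaw=np.radians(-31.3); X=np.array([np.cos(yaw),np.sin(yaw)]);Y=np.array([-X[1],X[0]])
    for lo,hi in((.06,.069),(.074,.082),(.124,.130)):
        q=s[(s[:,2]>lo)&(s[:,2]<hi)][:,:2]
        a,b=q@X,q@Y; print(f,lo,np.percentile(a,[.5,3,97,99.5]).round(3),np.percentile(b,[.5,3,97,99.5]).round(3))
    h=s[(s[:,2]>.1455)&(s[:,2]<.153)&(s[:,0]>.59)&(s[:,1]>.03)]; print("head",len(h),h.mean(0), np.median(h,0))
    l=s[(s[:,2]>.195)]; print("lever end",len(l),l.mean(0),"ab",(l[:,:2]@X).mean(),(l[:,:2]@Y).mean())
    t=s[(s[:,2]>.138)&(s[:,2]<.146)&(s[:,1]>.03)]; vx,vy,x0,y0=cv2.fitLine(t[:,:2].astype(np.float32),cv2.DIST_HUBER,0,.001,.001).ravel(); print("strap",np.degrees(np.arctan2(vy,vx)),x0,y0)
print("X",X,"Y",Y)
E
```

```text
top0 0.06 [0.392 0.394 0.615 0.665] [0.179 0.211 0.431 0.434]
top0 0.074 [0.405 0.408 0.603 0.682] [0.226 0.239 0.404 0.406]
top0 0.124 [0.443 0.446 0.563 0.566] [0.281 0.283 0.359 0.361]
head 71 [0.62965162 0.06550837 0.14886773] [0.62965992 0.06536019 0.14870634]
lever end 210 [ 0.57336629 -0.04349758  0.23147029] ab 0.5125157137341975 0.2607078553193838
strap -18.741426 0.5667919 0.08668588
side0 0.06 [0.392 0.394 0.615 0.679] [0.174 0.212 0.432 0.434]
side0 0.074 [0.404 0.406 0.6   0.604] [0.177 0.238 0.405 0.407]
side0 0.124 [0.442 0.445 0.563 0.566] [0.278 0.282 0.358 0.367]
head 47 [0.63033539 0.06579949 0.14793243] [0.62996872 0.06530801 0.14802729]
lever end 1 [ 0.57180913 -0.03457409  0.19550061] ab 0.5065492620486733 0.26752363225975784
strap -18.295252 0.56664455 0.08796087
X [ 0.85445883 -0.51951911] Y [0.51951911 0.85445883]
```

Shaker centre is about (0.597, 0.0125), yaw −31.3°, strap about 1.35 rad, lever about 0.2 rad. I'll close the fingers, rise and traverse to the +y side of the strap.

arm_command(
  increments=[
    [1,[0.49,0.97,0.8],0.95],
    [1,[0.49,0.97,0.8],0.95],
    [1,[0.49,0.97,0.8],0.95],
    [1,[0.49,0.97,0.8],0.95],
    [1,[0.49,0.97,0.8],0.95],
  ],
  squeeze=40,
)

```text
time: 0.6
tool_pos: [0.3098, -0.4236, 0.3316]
ee_rot: [[0.599, 0.8, -0.0], [0.8, -0.599, 0.001], [0.0, -0.001, -1.0]]
ft_force: [-0.8, 0.5, -0.3]
opening: 0.0124
grasp_force: 0.0
```

arm_command(
  increments=[
    [1,[0.49,0.97,0],0.92],
    [1,[0.49,0.97,0],0],
    [1,[0.49,0.97,0],0],
    [1,[0.49,0.97,0],0],
    [1,[0.49,0.97,0],0],
  ],
)

```text
time: 1.1
tool_pos: [0.371, -0.3024, 0.331]
ee_rot: [[0.523, 0.852, -0.001], [0.852, -0.523, 0.001], [0.0, -0.001, -1.0]]
ft_force: [-0.4, -0.1, 0.3]
opening: 0.0004
grasp_force: 0.0
```

arm_command(
  increments=[
    [1,[0.49,0.97,0],0],
    [1,[0.49,0.97,0],0],
    [1,[0.49,0.97,0],0],
    [1,[0.49,0.97,0],0],
    [1,[0.49,0.97,0],0],
  ],
)

```text
time: 1.6
tool_pos: [0.4322, -0.1812, 0.3309]
ee_rot: [[0.523, 0.852, -0.001], [0.852, -0.523, 0.0], [0.0, -0.001, -1.0]]
ft_force: [0.1, 0.5, 0.9]
opening: 0.0002
grasp_force: 0.0
```

arm_command(
  increments=[
    [1,[0.49,0.97,0],0],
    [1,[0.49,0.97,0],0],
    [1,[0.49,0.97,0],0],
    [1,[0.49,0.97,0],0],
    [1,[0.49,0.97,0],0],
  ],
)

```text
time: 2.1
tool_pos: [0.4934, -0.06, 0.3309]
ee_rot: [[0.523, 0.852, -0.001], [0.852, -0.523, 0.0], [-0.0, -0.001, -1.0]]
ft_force: [-0.7, -0.5, 0.3]
opening: -0.0001
grasp_force: 0.0
```

arm_command(
  increments=[
    [1,[0.49,0.97,0],0],
    [1,[0.49,0.97,0],0],
    [1,[0.49,0.97,0],0],
    [1,[0.49,0.97,0],0],
    [1,[0.49,0.97,0],0],
  ],
)

```text
time: 2.6
tool_pos: [0.5547, 0.0612, 0.3308]
ee_rot: [[0.523, 0.852, -0.001], [0.852, -0.523, -0.0], [-0.001, -0.001, -1.0]]
ft_force: [0.6, 0.1, 0.8]
opening: -0.0
grasp_force: 0.0
```

arm_command(
  increments=[
    [1,[0.48,0.97,0],0],
    [1,[0.48,0.97,0],0],
    [1,[0.48,0.97,0],0],
    [1,[0,0,-1],0],
    [1,[0,0,-1],0],
  ],
)

```text
time: 3.1
tool_pos: [0.5912, 0.1339, 0.2808]
ee_rot: [[0.522, 0.853, 0.001], [0.853, -0.522, 0.0], [0.001, 0.001, -1.0]]
ft_force: [0.0, -0.1, -0.1]
opening: -0.0002
grasp_force: 0.0
```

arm_command(
  increments=[
    [1,[0,0,-1],0],
    [1,[0,0,-1],0],
    [1,[0,0,-1],0],
    [1,[0,0,-1],0],
    [1,[0,0,0],0],
  ],
)

```text
time: 3.6
tool_pos: [0.5874, 0.1325, 0.1774]
ee_rot: [[0.523, 0.852, -0.008], [0.852, -0.523, -0.001], [-0.005, -0.006, -1.0]]
ft_force: [-1.0, 0.2, -1.1]
opening: -0.0
grasp_force: 0.0
```

```bash
python3 - <<'E'
from h import *
c,P=cloud("side"); cv2.imwrite("pics/side1.png",cv2.resize(c["image"][120:300,150:390,::-1],None,fx=3,fy=3)); np.save("side1.npy",P)
print(observe()["tool_pos"])
E
```

```text
[0.58889437 0.13267002 0.1795076 ]
```

View pics/side1.png

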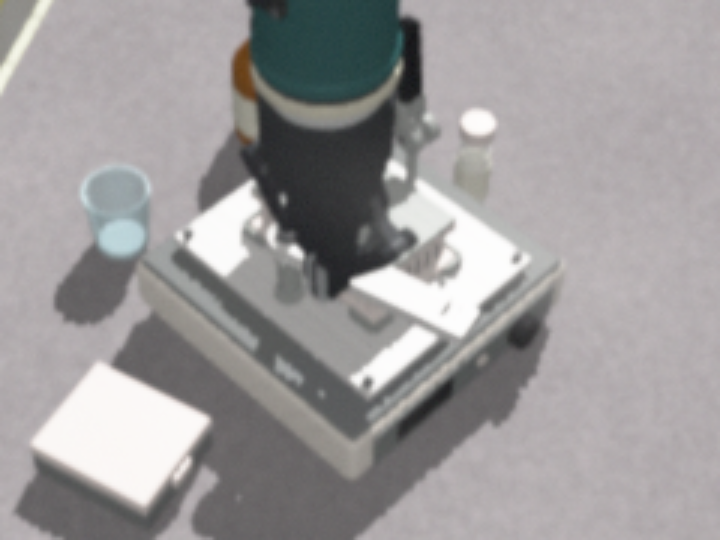

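The view shows the shut fingers (crop ≈ (335,285)) above the free space on the +y side of the strap. The lever is still up and clear. Next I'll compute the pushing path.

```bash
cat > path.py <<'E'
import numpy as np
yaw=np.radians(-31.3);X=np.array([np.cos(yaw),np.sin(yaw)]);Y=np.array([-X[1],X[0]]);C=.504*X+.321*Y
def w(p): return C+p[0]*X+p[1]*Y
def tcp(phi,r):
    s=np.array([-np.sin(phi),-np.cos(phi)]);t=np.array([-np.cos(phi),np.sin(phi)])
    sup=.0145*abs(t[0])+.011*abs(t[1])
    return w(np.array([0,.062])+r*s+(.013+sup)*t)
E
python3 - <<'E'
from path import *
p0=np.array([.5895,.1330])
for phi in np.r_[1.35:0.1:-.15,.1,.05,0]:
    p=tcp(phi,.06); print(round(phi,2),p.round(4),((p-p0)/.025).round(2)); p0=p
E
```

```text
1.35 [0.5814 0.1101] [-0.32 -0.92]
1.2 [0.5755 0.104 ] [-0.23 -0.25]
1.05 [0.5704 0.0967] [-0.2  -0.29]
0.9 [0.5663 0.0884] [-0.16 -0.33]
0.75 [0.5634 0.0791] [-0.11 -0.37]
0.6 [0.5621 0.0691] [-0.05 -0.4 ]
0.45 [0.5625 0.0587] [ 0.02 -0.42]
0.3 [0.5647 0.0482] [ 0.09 -0.42]
0.15 [0.5689 0.038 ] [ 0.17 -0.41]
0.1 [0.5707 0.0347] [ 0.07 -0.13]
0.05 [0.5727 0.0315] [ 0.08 -0.13]
0.0 [0.575  0.0284] [ 0.09 -0.12]
```

arm_command(
  increments=[
    [1,[0,0,-0.9],0],
    [1,[0,0,-0.9],0],
    [1,[0,0,0],0],
  ],
)

```text
time: 3.95
tool_pos: [0.5893, 0.1327, 0.1351]
ee_rot: [[0.523, 0.852, -0.003], [0.852, -0.523, -0.0], [-0.002, -0.003, -1.0]]
ft_force: [-1.7, -0.0, 0.1]
opening: 0.0003
grasp_force: 0.0
```

arm_command(
  increments=[
    [1,[-0.16,-0.46,0],0],
    [1,[-0.16,-0.46,0],0],
    [1,[-0.23,-0.25,0],0],
    [1,[-0.2,-0.29,0],0],
    [1,[-0.16,-0.33,0],0],
  ],
)

```text
time: 4.45
tool_pos: [0.5677, 0.0875, 0.137]
ee_rot: [[0.523, 0.852, 0.001], [0.852, -0.523, 0.0], [0.001, 0.001, -1.0]]
ft_force: [0.4, 0.6, 0.2]
opening: 0.0001
grasp_force: 0.6
```

```bash
python3 - <<'E'
from h import *
c,P=cloud("top"); cv2.imwrite("pics/top1.png",cv2.resize(c["image"][130:310,190:390,::-1],None,fx=3,fy=3))
o=observe();print(o["tool_pos"],o["ft_force"])
E
```

```text
[0.56671538 0.08633177 0.1366938 ] [-0.17266532 -1.06559496  0.45988131]
```

View pics/top1.png

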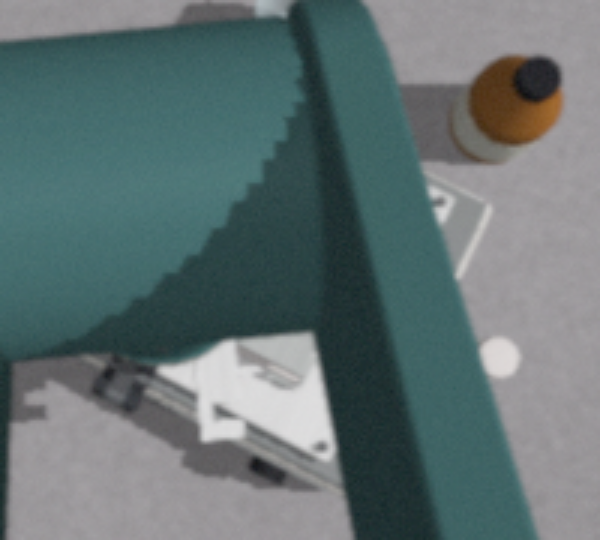

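The strap's free end has moved to (220,430) in the crop (it was at (147,423)), so it follows the finger. I'll keep swinging.

arm_command(
  increments=[
    [1,[-0.11,-0.37,-0.06],0],
    [1,[-0.05,-0.4,0],0],
    [1,[0.02,-0.42,0],0],
    [1,[0.09,-0.42,0],0],
    [1,[0.17,-0.41,0],0],
  ],
)

```text
time: 5.0
tool_pos: [0.5709, 0.0367, 0.1348]
ee_rot: [[0.523, 0.852, -0.0], [0.852, -0.523, 0.0], [-0.0, -0.0, -1.0]]
ft_force: [-1.3, 1.5, 2.8]
opening: 0.0
grasp_force: 1.1
```

arm_command(
  increments=[
    [1,[0.07,-0.13,0],0],
    [1,[0.08,-0.13,0],0],
    [1,[0,0,0],0],
  ],
)

```text
time: 5.3
tool_pos: [0.575, 0.0305, 0.1348]
ee_rot: [[0.523, 0.852, 0.0], [0.852, -0.523, -0.001], [-0.0, 0.0, -1.0]]
ft_force: [-0.0, -1.1, 2.4]
opening: 0.0002
grasp_force: 1.3
```

```bash
python3 - <<'E'
from h import *
o=observe();print(o["tool_pos"],o["ft_force"])
P=cloud("side")[1]; 
from path import X,Y
s=P[130:300,190:345].reshape(-1,3); C=.504*X+.321*Y
q=(s[:,:2]-C)@np.c_[X,Y]
m=(s[:,2]>.137)&(s[:,2]<.146)&(np.abs(q)<.15).all(1)
for lo in np.arange(-.09,.08,.01):
    k=m&(q[:,1]>=lo)&(q[:,1]<lo+.01)
    if k.sum()>2: print(round(lo,3),k.sum(),np.percentile(q[k,0],[3,50,97]).round(4))
E
```

```text
[0.57499985 0.03045889 0.13478695] [-0.0351275  -1.09494697  2.40182156]
-0.08 11 [-0.0295 -0.0229 -0.0159]
-0.06 6 [-0.0154 -0.0148 -0.0113]
-0.05 11 [-0.0225 -0.0175 -0.0132]
-0.01 11 [-0.0305 -0.0011  0.0057]
-0.0 31 [-0.0412 -0.0049  0.0055]
0.01 69 [-0.0363 -0.0123  0.0055]
0.02 48 [-0.0175 -0.0052  0.0069]
0.03 52 [-0.0159 -0.0045  0.0078]
0.04 53 [-0.0151 -0.0035  0.0105]
0.05 25 [-0.0133 -0.0079  0.0094]
0.06 38 [-0.0141 -0.0072  0.0145]
0.07 29 [-0.0084 -0.0024  0.0088]
```

arm_command(
  increments=[
    [1,[0.07,-0.04,0],0],
    [1,[0.07,-0.04,0],0],
    [1,[0.07,-0.04,0],0],
    [1,[0,0,0],0],
  ],
)

```text
time: 5.75
tool_pos: [0.5798, 0.028, 0.1347]
ee_rot: [[0.523, 0.852, -0.0], [0.852, -0.523, -0.0], [-0.0, -0.0, -1.0]]
ft_force: [-2.0, -0.7, 3.2]
opening: -0.0002
grasp_force: 1.4
```

arm_command(
  increments=[
    [1,[0.07,-0.04,0],0],
    [1,[0.07,-0.04,0],0],
    [1,[0,0,0],0],
  ],
)

```text
time: 6.05
tool_pos: [0.5837, 0.0259, 0.1348]
ee_rot: [[0.523, 0.852, 0.0], [0.852, -0.523, -0.0], [0.0, 0.0, -1.0]]
ft_force: [-0.9, -1.8, 3.1]
opening: 0.0003
grasp_force: 1.4
```

arm_command(
  increments=[
    [1,[0.07,-0.04,0],0],
    [1,[0,0,0],0],
  ],
)

```text
time: 6.25
tool_pos: [0.5846, 0.0253, 0.1345]
ee_rot: [[0.523, 0.852, -0.001], [0.852, -0.523, 0.001], [-0.0, -0.001, -1.0]]
ft_force: [-3.2, 0.5, 2.9]
opening: -0.0003
grasp_force: 2.7
```

arm_command(
  increments=[
    [1,[0.07,-0.04,0],0],
    [1,[0,0,0],0],
  ],
)

```text
time: 6.45
tool_pos: [0.585, 0.0249, 0.1341]
ee_rot: [[0.523, 0.852, -0.004], [0.852, -0.523, 0.002], [-0.001, -0.004, -1.0]]
ft_force: [-5.5, 2.1, 3.7]
opening: -0.0003
grasp_force: 4.4
```

arm_command(
  increments=[
    [1,[0.07,-0.04,0],0],
    [1,[0,0,0],0],
    [1,[0,0,0],0],
  ],
)

```text
time: 6.75
tool_pos: [0.5853, 0.0246, 0.1339]
ee_rot: [[0.523, 0.852, -0.006], [0.852, -0.523, 0.002], [-0.001, -0.007, -1.0]]
ft_force: [-8.5, 4.1, 5.6]
opening: -0.0001
grasp_force: 6.9
```

```bash
python3 - <<'E'
from h import *
o=observe();print(o["tool_pos"],o["ft_force"])
c,P=cloud("side"); cv2.imwrite("pics/side2.png",cv2.resize(c["image"][110:270,190:390,::-1],None,fx=3.5,fy=3.5))
from path import X,Y
s=P[130:300,190:345].reshape(-1,3); C=.504*X+.321*Y
q=(s[:,:2]-C)@np.c_[X,Y]
m=(s[:,2]>.137)&(s[:,2]<.146)&(np.abs(q)<.15).all(1)
for lo in np.arange(-.09,.08,.01):
    k=m&(q[:,1]>=lo)&(q[:,1]<lo+.01)
    if k.sum()>2: print(round(lo,3),k.sum(),np.percentile(q[k,0],[3,50,97]).round(4))
E
```

```text
[0.58535    0.02457047 0.13391604] [-8.54243467  4.06475577  5.62555152]
-0.08 5 [-0.0114 -0.0094 -0.0082]
-0.05 11 [-0.0073 -0.0026 -0.0002]
-0.01 4 [-0.0256  0.0116  0.0132]
-0.0 20 [-0.0295  0.006   0.0135]
0.01 60 [-0.0253 -0.0022  0.0125]
0.02 45 [-0.0118 -0.0012  0.0127]
0.03 52 [-0.0116  0.0005  0.0121]
0.04 48 [-0.0121 -0.      0.0127]
0.05 26 [-0.0133 -0.0082  0.0116]
0.06 35 [-0.0127 -0.0065  0.0162]
0.07 30 [-0.01   -0.0008  0.0104]
```

View pics/side2.png

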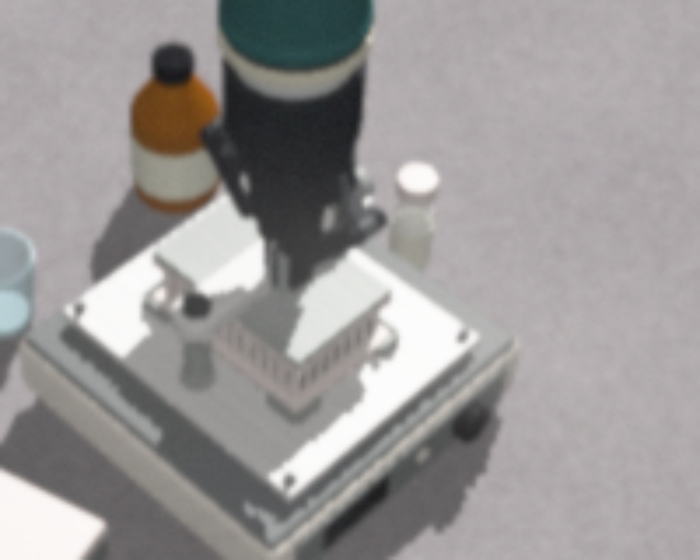

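The strap edges sit at ±12.5 mm all along and it meets the stop with about 9 N, so it is home. The side view shows the lever up behind the gripper. I'll back off, rise and go over to behind the lever.

arm_command(
  increments=[
    [1,[-0.45,0.27,0],0],
    [1,[-0.45,0.27,0.3],0],
    [1,[0,0,1],0],
    [1,[0,0,1],0],
    [1,[0,0,1],0],
  ],
)

```text
time: 7.3
tool_pos: [0.5658, 0.0371, 0.2186]
ee_rot: [[0.523, 0.853, 0.001], [0.853, -0.523, 0.0], [0.0, 0.001, -1.0]]
ft_force: [0.3, -0.2, -0.4]
opening: -0.0003
grasp_force: 0.0
```

arm_command(
  increments=[
    [1,[0,0,1],0],
    [1,[0,0,1],0],
    [1,[0,0,1],0],
    [1,[0,0,0.5],0],
    [1,[0,0,0],0],
  ],
)

```text
time: 7.8
tool_pos: [0.5672, 0.0368, 0.3069]
ee_rot: [[0.523, 0.853, 0.005], [0.853, -0.523, -0.0], [0.002, 0.004, -1.0]]
ft_force: [-1.3, 0.8, 0.0]
opening: 0.0
grasp_force: 0.0
```

```bash
python3 - <<'E'
from h import *
from path import X,Y,C
o=observe();p=o["tool_pos"];print(p,o["ft_force"])
c,P=cloud("top"); 
for n,P in(("top",P),("side",cloud("side")[1])):
    s=P[130:310,190:390].reshape(-1,3); q=(s[:,:2]-C)@np.c_[X,Y]
    m=(abs(q[:,1]+.062)<.011)&(abs(q[:,0])<.06)
    for lo in(.15,.17,.19,.21,.23,.245):
        k=m&(s[:,2]>lo)&(s[:,2]<lo+.02)
        if k.sum()>2: print(n,lo,k.sum(),np.percentile(q[k,0],[5,50,95]).round(3),np.percentile(q[k,1],[5,50,95]).round(3))
g=np.array([.060,-.062]); d=C+g[0]*X+g[1]*Y-p[:2]; print("shift units",d/.025)
def t(th,r=.08):
    d=np.array([-np.sin(th),np.cos(th)]);n=np.array([np.cos(th),np.sin(th)]);return r*d+.007*n+[.004,.154]
p0=t(0); print("theta0 x,z",p0)
for deg in range(15,91,15):
    a=t(np.radians(deg)); e=a-p0; print(deg,a.round(4),(np.r_[e[0]*X,e[1]]/.025).round(2)); p0=a
E
```

```text
[0.56715995 0.03681491 0.30692675] [-1.32727406  0.82254349  0.02581209]
top 0.15 11 [-0.014 -0.012 -0.009] [-0.072 -0.071 -0.067]
side 0.15 97 [-0.014 -0.005  0.004] [-0.071 -0.066 -0.051]
side 0.17 65 [-0.001  0.002  0.01 ] [-0.071 -0.057 -0.051]
side 0.19 70 [0.002 0.004 0.01 ] [-0.07  -0.057 -0.051]
side 0.21 67 [0.004 0.006 0.012] [-0.069 -0.059 -0.052]
shift units [ 1.97241135 -4.34075406]
theta0 x,z [0.011 0.234]
15 [-0.0099  0.2331] [-0.72  0.44 -0.04]
30 [-0.0299  0.2268] [-0.68  0.42 -0.25]
45 [-0.0476  0.2155] [-0.6   0.37 -0.45]
60 [-0.0618  0.2001] [-0.48  0.29 -0.62]
75 [-0.0715  0.1815] [-0.33  0.2  -0.74]
90 [-0.076  0.161] [-0.16  0.09 -0.82]
```

arm_command(
  increments=[
    [1,[0.4,-0.87,0],0],
    [1,[0.4,-0.87,0],0],
    [1,[0.4,-0.87,0],0],
    [1,[0.4,-0.87,0],0],
    [1,[0.4,-0.87,0],0],
  ],
)

```text
time: 8.4
tool_pos: [0.6155, -0.0728, 0.3025]
ee_rot: [[0.523, 0.852, -0.003], [0.852, -0.523, 0.001], [-0.001, -0.003, -1.0]]
ft_force: [-0.1, -0.4, -0.3]
opening: 0.0003
grasp_force: 0.0
```

arm_command(
  increments=[
    [1,[0,0,-1],0],
    [1,[0,0,-1],0],
    [1,[0,0,-1],0],
    [1,[0,0,0],0],
    [1,[0,0,0],0],
  ],
)

```text
time: 8.9
tool_pos: [0.6152, -0.0719, 0.2285]
ee_rot: [[0.523, 0.852, -0.003], [0.852, -0.523, 0.001], [-0.001, -0.003, -1.0]]
ft_force: [-0.3, 0.3, 0.1]
opening: -0.0005
grasp_force: 0.0
```

```bash
python3 - <<'E'
from h import *
from path import X,Y,C
o=observe();p=o["tool_pos"];print(p,o["ft_force"],(p[:2]-C)@np.c_[X,Y])
c,P=cloud("side"); cv2.imwrite("pics/side3.png",cv2.resize(c["image"][90:270,190:390,::-1],None,fx=3,fy=3))
E
```

```text
[ 0.61522599 -0.07193542  0.22854073] [-0.26124578  0.3322487   0.10171744] [ 0.05905711 -0.0628442 ]
```

View pics/side3.png

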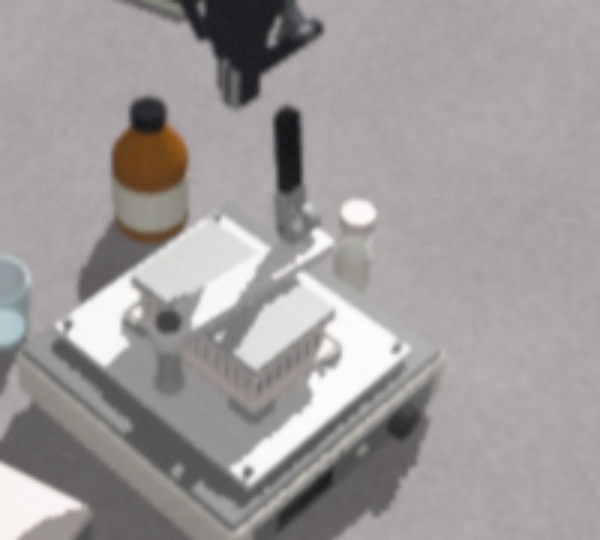

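The strap lies across the plate on its stud. The fingers (237,100) stand behind the upright lever (288,150). Now I'll push the lever forward and down along its arc.

arm_command(
  increments=[
    [1,[-0.5,0.3,0],0],
    [1,[-0.5,0.3,0],0],
    [1,[-0.46,0.29,0.1],0],
    [1,[-0.36,0.22,0],0],
    [1,[-0.36,0.22,-0.04],0],
  ],
)

```text
time: 9.45
tool_pos: [0.5613, -0.0385, 0.2321]
ee_rot: [[0.523, 0.853, 0.002], [0.853, -0.523, -0.0], [0.001, 0.002, -1.0]]
ft_force: [-0.0, 0.5, -0.3]
opening: -0.0001
grasp_force: 0.5
```

arm_command(
  increments=[
    [1,[-0.35,0.21,-0.1],0],
    [1,[-0.34,0.21,-0.15],0],
    [1,[-0.31,0.19,-0.2],0],
    [1,[-0.29,0.18,-0.25],0],
    [1,[0,0,0],0],
  ],
)

```text
time: 9.95
tool_pos: [0.5272, -0.0183, 0.2125]
ee_rot: [[0.523, 0.853, -0.003], [0.853, -0.523, 0.001], [-0.001, -0.003, -1.0]]
ft_force: [0.4, -0.0, -0.6]
opening: 0.0002
grasp_force: 0.0
```

```bash
python3 - <<'E'
from h import *
from path import X,Y,C
o=observe();p=o["tool_pos"];print(p,o["ft_force"],(p[:2]-C)@np.c_[X,Y])
c,P=cloud("side"); cv2.imwrite("pics/side4.png",cv2.resize(c["image"][90:270,190:390,::-1],None,fx=3,fy=3))
E
```

```text
[ 0.52724973 -0.01830771  0.21246782] [ 0.43817566 -0.00977427 -0.55515208] [-0.04397561 -0.06272687]
```

View pics/side4.png

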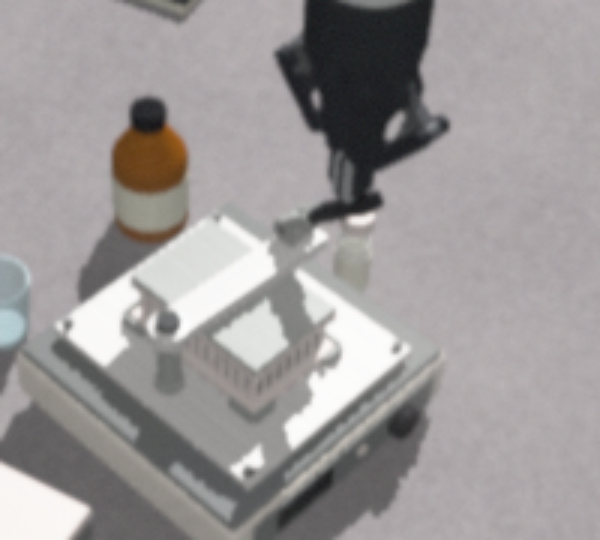

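The lever is leaning forward under the fingertip (345,205), roughly halfway, and the strap is still home. I'll continue along the arc.

arm_command(
  increments=[
    [1,[-0.25,0.15,-0.3],0],
    [1,[-0.22,0.14,-0.32],0],
    [1,[-0.17,0.1,-0.36],0],
    [1,[-0.15,0.09,-0.38],0],
    [1,[0,0,0],0],
  ],
)

```text
time: 10.5
tool_pos: [0.5081, -0.0067, 0.1782]
ee_rot: [[0.523, 0.853, -0.003], [0.853, -0.523, 0.001], [-0.001, -0.003, -1.0]]
ft_force: [-0.7, -0.8, -0.1]
opening: 0.0
grasp_force: 0.0
```

arm_command(
  increments=[
    [1,[-0.1,0.06,-0.4],0],
    [1,[-0.06,0.03,-0.4],0],
    [1,[0,0,0],0],
  ],
)

```text
time: 10.8
tool_pos: [0.5061, -0.005, 0.1605]
ee_rot: [[0.523, 0.852, 0.001], [0.852, -0.523, -0.0], [0.0, 0.001, -1.0]]
ft_force: [-3.0, -0.0, 13.4]
opening: 0.0
grasp_force: 6.2
```

arm_command(
  increments=[
    [1,[0,0,-0.1],0],
    [1,[0,0,0],0],
    [1,[0,0,0],0],
  ],
)

```text
time: 11.1
tool_pos: [0.5062, -0.0049, 0.1597]
ee_rot: [[0.523, 0.852, 0.002], [0.852, -0.523, -0.0], [0.001, 0.002, -1.0]]
ft_force: [-6.9, 1.7, 30.2]
opening: 0.0002
grasp_force: 15.2
```

The lever is on its hard stop: 30 N, with z hardly changing. I'll lift off, clear the area and check.

arm_command(
  increments=[
    [1,[0,0,0.5],0],
    [1,[0,0,1],0],
    [1,[0,0,1],0],
    [1,[0,0,1],0],
    [1,[0,0,1],0],
  ],
)

```text
time: 11.6
tool_pos: [0.5047, -0.0048, 0.2697]
ee_rot: [[0.523, 0.852, -0.002], [0.852, -0.523, 0.0], [-0.001, -0.002, -1.0]]
ft_force: [0.0, -0.3, -0.3]
opening: -0.0005
grasp_force: 0.0
```

arm_command(
  increments=[
    [1,[-0.3,-0.8,0.5],0],
    [1,[-0.3,-0.8,0],0],
    [1,[-0.3,-0.8,0],0],
    [1,[-0.3,-0.8,0],0],
    [1,[0,0,0],0],
  ],
)

```text
time: 12.1
tool_pos: [0.4743, -0.0864, 0.2813]
ee_rot: [[0.525, 0.851, -0.002], [0.851, -0.525, -0.0], [-0.001, -0.002, -1.0]]
ft_force: [-0.1, -0.1, 0.2]
opening: 0.0002
grasp_force: 0.0
```

```bash
python3 - <<'E'
from h import *
from path import X,Y,C
o=observe();print(o["tool_pos"],o["ft_force"])
c,P=cloud("side"); cv2.imwrite("pics/side5.png",cv2.resize(c["image"][110:290,160:360,::-1],None,fx=3,fy=3))
s=P[130:300,190:370].reshape(-1,3); q=(s[:,:2]-C)@np.c_[X,Y]
m=(s[:,2]>.134)&(s[:,2]<.146)
for lo in np.arange(-.09,.07,.02):
    k=m&(q[:,1]>=lo)&(q[:,1]<lo+.02)
    if k.sum()>2: print(round(lo,3),k.sum(),np.percentile(q[k,0],[4,50,96]).round(4))
m=(abs(q[:,1]+.062)<.009)&(s[:,2]>.146)&(s[:,2]<.2)
for lo in np.arange(-.1,.02,.02):
    k=m&(q[:,0]>=lo)&(q[:,0]<lo+.02)
    if k.sum()>2: print("lever",round(lo,3),k.sum(),np.percentile(s[k,2],[50,95]).round(4))
E
```

```text
[ 0.47428946 -0.08638296  0.28134243] [-0.12647294 -0.08421546  0.22489763]
-0.07 25 [-0.0129 -0.0081  0.0065]
-0.05 100 [-0.0131 -0.0027  0.0119]
-0.03 98 [-0.0129 -0.0013  0.0115]
-0.01 99 [-0.013  -0.0017  0.0123]
0.01 105 [-0.0132 -0.002   0.0115]
0.03 105 [-0.0127 -0.0015  0.012 ]
0.05 70 [-0.0131 -0.0082  0.0128]
lever -0.1 63 [0.1599 0.1624]
lever -0.08 62 [0.1601 0.1626]
lever -0.06 68 [0.1604 0.1625]
lever -0.04 62 [0.1605 0.1621]
lever -0.02 57 [0.159  0.1614]
lever 0.0 22 [0.1596 0.1613]
```

View pics/side5.png

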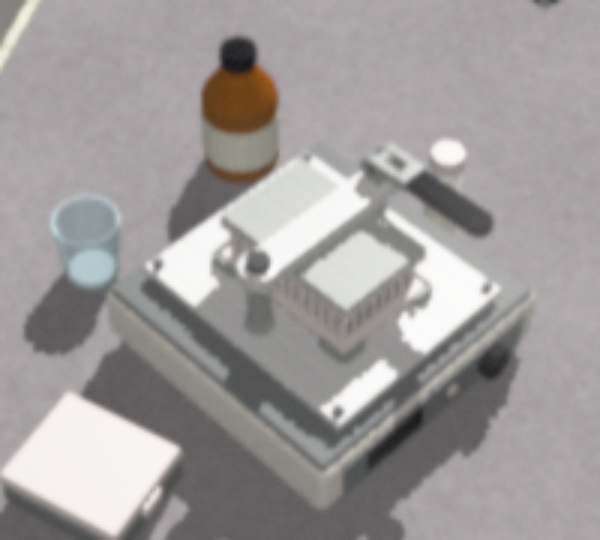

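The strap is straight across the plate, and the lever (390,160)–(490,225) is level at z ≈ 0.160. The bystanders are in place and the robot is clear, so I'm handing in.

```bash
python3 -c "
from station import *
print(finish_job())"
```

```text
the job is handed in; nothing more can be done
None
```

The job is handed in at about 12 s. The final view shows the strap home on its stud, the cam lever down on its stop, the plate in its nest and the bystanders in place. The hand-in returned no verdict, and I didn't measure the clamp force on the cover.

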